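# Load the well block into the bench reader

### The job

Use the flat steel lever to prise up the clear lid of the white sample box by the slot along its front, swing the lid well open and leave it standing open. Lay the lever back down on the bench, take the aluminium well block out of the box and, keeping it level and without dropping it, set it down flat in the framed nest of the reader's open drawer; let go of it, then push the drawer fully home. Leave everything else on the bench where it stands.

Things in the scene. Friction and masses are not known exactly. Their poses are not given: they have to be found in the camera images.
- lever: flat lever lying on the bench, 160 mm long: black handle 80 x 18 wide x 22 high, thin steel blade 18 wide, 3 thick out of its front end. Origin: on the underside, at the point to grip (centre of mass about here); x along the blade, z up. Handle from x = -65 to +15 mm, blade from +15 to +95 mm, its mid-plane 11.5 mm above the origin; 80 g
- tip (a point): middle of the front edge of the lever's blade (x = 95 mm, z = 11.5 mm from the lever's origin), axes as the lever
- box: white fixed sample box, 140 (x) x 130 (y) x 60 mm high, walls and floor 6 mm; origin: centre of its underside; front faces -x. A ledge 16 mm deep runs along the front, top at z = 52 mm; the lid (underside z = 60) overhangs it by the same 16 mm, leaving a slot 8 mm high, 16 deep, 130 wide, open to the front and sides
- slot (a point): middle of the slot's mouth: 86 mm in front of the box's centre, 56 mm above the bench; the slot ends at the box wall 16 mm behind it (+x)
- hinge (a point): middle of the lid's hinge line, on the box's far rim (70 mm behind the box's centre, 60 mm high); the hinge line runs along the box's y; the lid's underside passes through it
- lid (a joint): clear flat lid, 156 mm from hinge to front edge, 130 wide, 6 thick, 120 g: 0 shut, grows as it opens upward and back, 1.57 upright, 1.9 at its stop (rad); its stiff hinge holds it where it is left
- block: aluminium well block, 108 (x) x 55 (y) x 30 mm high, about 0.3 kg, flat in the box on its 6 mm floor; origin: centre of its underside, z up
- reader: white bench reader, fixed; its front faces its -x. Origin: on the bench under the nest's centre when the drawer is 140 mm out. Seen from the origin, its case is 190 wide, from x = 70 to 290 mm; 92 mm high, its upper part from x = 137 mm 142 mm high
- drawer (a joint): the reader's drawer: 0 shut, grows as it slides out to the reader's -x, 0.165 at its stop (m); light sliding friction of about 2 N
- nest (a point): centre of the nest's floor in the drawer, 20 mm above the bench, axes as the reader. The nest is a recess 116 (x) x 63 (y) mm within black ribs 6 wide and 8 mm high. Drawer side walls (16 mm high) 69 mm to either side of the centre; front panel's inner face 70 mm in front, its top 46 mm above this floor. The case's opening clears a seated block by only 6 mm
- front (a point): middle of the outer face of the drawer's front panel, the face to push, 40 mm above the bench; the panel is 170 wide, from 8 to 66 mm above the bench
- reagent: white plastic bottle, 60 mm diameter, 130 mm tall, loose; origin: centre of its underside; a bystander
- pot: small clear jar, 52 mm diameter, 55 mm tall, loose; origin: centre of its underside; a bystander
- tipbox: open blue tip box with dividers, 120 x 85 x 50 mm, loose; origin: centre of its underside; a bystander
- pipette: grey pipette lying along its x, about 240 mm long, 30 mm high, loose; origin: centre of its underside; a bystander
- timer: flat white timer, 65 x 65 x 22 mm, loose; origin: centre of its underside; a bystander
- bigjar: wide white jar, 66 mm diameter, 75 mm tall, loose; origin: centre of its underside; a bystander
- plate: grey flat well plate, 130 x 90 x 22 mm, loose; origin: centre of its underside; a bystander
Not all that is in view belongs to the job. Leave any pink or turquoise look-alike of the box alone.

How it is judged:
By the outcome, as a careful person would: the job done as asked, in the order asked, and still so for the second after the job is handed in, with the robot touching nothing.
It also fails if it takes over 72 s, if anything falls off the work surface, if the arm or the gripper's body presses on something with over 40 N, if the wrist force passes 120 N, or if a joint passes its speed limit or range.

### The arm

A 6-joint arm with a two-finger parallel gripper is mounted at the origin on the work surface. World frame = base frame: x ahead of the robot, y to its left, z up, the work surface at z = 0. Lengths are in m, angles in rad, forces in N, time in s.
With the tool pointing down it reaches from about 0.35 to 0.925 m from the base axis. Payload 6.4 kg.
Tool frame: the origin (TCP) lies at the very end of the fingers, on their centre line; the grasp point (between the pads) lies behind it (ctrl.hold_point_z is the z of the grasp point in the tool frame, in m); z points along the fingers, y is the direction in which the jaws open and shut (so a half turn about z gives the same grasp; the last joint's range is limited). The gripper opens to 85 mm and grips with 20 to 120 N. Pads are 22 mm wide; open, the fingers measure 114 mm over their backs; the gripper's body (76 mm by 85 mm) begins 54 mm behind the grasp point. The pads swing forward as they close: fully open they stand 13 mm farther back than shut.
Start: joints at [-1.513, 0.245, 1.558, -0, 1.339, -0.174], TCP at [0.149, -0.633, 0.231] pointing down, gripper open.
Joint ranges: [-3.13, 3.13], [-1.02, 2.26], [0.13, 2.54], [-0.95, 4.09], [0.21, 2.88], [-2.74, 2.74]. Speed limits (rad/s): [2.57, 2.57, 3.14, 3.14, 3.14, 3.14].

### API

Orientations are given as a unit quaternion [w, x, y, z].
In Python, from rig import ctrl gives the robot as it stands.
- The arm moves only by the tool servo_tool, never from a script. Its argument "targets" is a list of rows, each an object of numbers: "dx", "dy", "dz": the shift along the world's x, y, z each as a share of 500 mm, from -1 to 1; "spin": the turn about the world's z as a share of 120 degrees, from -1 to 1; "grip": the closure, from -1 (fully open) to 1 (shut), so that 0 is half open. A call has 1 to 20 rows; each row is the pose to reach, as a shift and turn from the pose commanded when the call began; what a row does not reach only later rows make up. A row lasts 1/10 s, in which the tool goes at most 50 mm and 8.59 degrees, less where a joint would pass 70% of its speed; a pose out of reach is approached as far as the arm can. A call with a number of a shift or a turn outside -1 to 1 is refused whole. A call with a gripper value outside its range is refused whole. The fingers move at their own pace and stop on an object; "force" is the grip in N (left out, the last holds). Time passes only in rows, so rows that repeat a pose let the fingers close. It gives the time, the measured TCP pose, the force and the opening at its end, in the units of the state.
- ctrl.get_state(): the state, without advancing time (a new reading comes with each control period).
- ctrl.camera(name): name is "side" or "top"; returns a dict with "color" (400x640x3 uint8, red, green, blue), "vertical_fov" (degrees; the focal length in pixels is half the picture's height over the tangent of half this angle, whatever the lens; pixels are square), "cx", "cy" (the principal point, pixels), "pose" (4x4, takes a point from camera to world coordinates). Camera axes: x right, y down, z forward; pixel columns grow to the right and rows downward; lengths in m; the calibration is good to about 2 mm. A picture is of the moment at which its call begins. There is no depth.
- ctrl.finish_job(): hands the job in, once; it reports no verdict.
The state is a dict: "time": time; "qpos": joint angles; "joint_velocities": joint speeds; "joint_torque": joint torques, N m; "tcp_pos": TCP position; "ee_rot": TCP orientation; "wrist_force": force on the tool from outside, world axes, zero at the start; "torque": the same for the moment, N m; "finger_gap": finger opening in m.
Only numpy, scipy, OpenCV 4.12 (cv2) and the standard library are available. Lean on these libraries where they do the work, as an engineer would, in place of code of your own. Each camera call takes 0.05 s, during which the arm holds its last target. There are 200 camera calls.

## Working session

There is one attempt and no reset: what is moved stays moved. The work goes in short steps, Python scripts to look and compute and a tool call to move; the robot and the scene stay as the last step left them, time stands still between calls to the robot, and variables do not carry over. Pictures are saved under pics/ and viewed, about 8 in all and at most 12, crops included, and the job is handed in when it is done.

Besides the shell and the picture viewer there is one more tool, called after "Call:" as a command line: name --argument value ..., lists and objects as JSON in quotes. servo_tool: Moves the arm, as the interface text tells. Its arguments: {"type":"object","properties":{"targets":{"type":"array","items":{"type":"object","properties":{"dx":{"type":"number"},"dy":{"type":"number"},"dz":{"type":"number"},"spin":{"type":"number"},"grip":{"type":"number"}}}},"force":{"type":"number"}},"required":["targets"]}

```bash
mkdir -p pics; cat > h.py <<'E'
from rig import ctrl
import cv2, numpy as np
def shot(name,fn=None,crop=None,scale=1):
    c=ctrl.camera(name); im=c["color"][:,:,::-1]
    np.savez(f"cal_{name}.npz",v=c["vertical_fov"],cx=c["cx"],cy=c["cy"],pose=c["pose"],im=im)
    if fn: save(im,fn,crop,scale)
    return c
def save(im,fn,crop=None,scale=1):
    if crop: x0,y0,x1,y1=crop; im=im[y0:y1,x0:x1]
    cv2.imwrite("pics/"+fn,cv2.resize(im,None,fx=scale,fy=scale,interpolation=cv2.INTER_CUBIC))
def cal(name):
    c=np.load(f"cal_{name}.npz"); f=200/np.tan(np.radians(float(c["v"]))/2); return f,float(c["cx"]),float(c["cy"]),c["pose"]
def w(name,u,v,z):
    f,cx,cy,P=cal(name); d=P[:3,:3]@np.array([(u-cx)/f,(v-cy)/f,1]); o=P[:3,3]
    return o+d*(z-o[2])/d[2]
def px(name,p):
    f,cx,cy,P=cal(name); q=P[:3,:3].T@(np.array(p)-P[:3,3]); return np.array([cx+f*q[0]/q[2],cy+f*q[1]/q[2]])
E
python3 - <<'E'
from h import *
for n in("top","side"):
    c=shot(n,n+"0.png",None,1.25); print(n,c["vertical_fov"],c["cx"],c["cy"],np.round(c["pose"],3).tolist())
print(ctrl.get_state(), ctrl.hold_point_z)
E
```

```text
top 57.922703364214335 313.33247726583846 198.09388849080128 [[-0.026, -0.996, 0.086, 0.416], [-1.0, 0.026, -0.002, -0.006], [0.0, -0.086, -0.996, 1.195], [0.0, 0.0, 0.0, 1.0]]
side 57.963415627182926 317.89828942324334 193.0785506003667 [[-0.913, -0.265, 0.309, 0.22], [-0.407, 0.57, -0.713, 0.728], [0.013, -0.777, -0.629, 0.709], [0.0, 0.0, 0.0, 1.0]]
{'time': 0.1, 'qpos': array([-1.51309155e+00,  2.45742778e-01,  1.55890267e+00, -1.61911270e-05,
        1.33869876e+00, -1.74090500e-01]), 'joint_velocities': array([-0.00056829, -0.00152377, -0.00219   , -0.0003734 ,  0.00014055,
       -0.00040879]), 'joint_torque': array([ 2.50291050e-04, -4.30671930e+01, -3.27127397e+01, -1.33562967e-04,
        2.79372216e-03,  1.52232752e-05]), 'tcp_pos': array([ 0.14929957, -0.63210208,  0.23028577]), 'ee_rot': array([-8.74756578e-04,  9.93290786e-01,  1.15640163e-01,  4.30719158e-05]), 'wrist_force': array([ 0.07315141, -0.35470794,  0.33874445]), 'torque': array([-0.02512678, -0.00394408, -0.02633577]), 'finger_gap': 0.08567014887350044} -0.0187
```

View pics/top0.png

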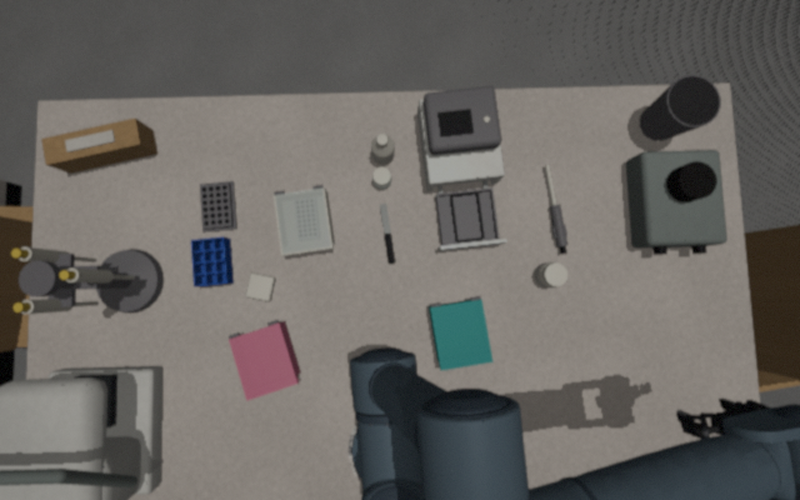

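View pics/side0.png

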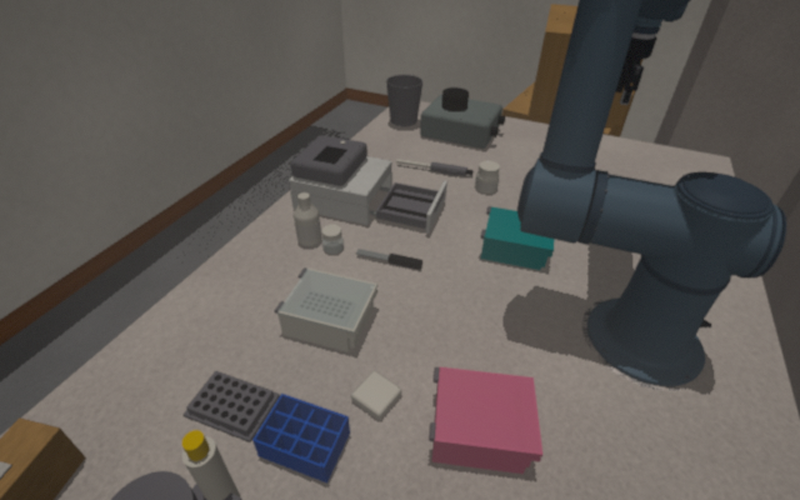

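The top view shows the clear-lidded white box at (303,220). Look-alikes are pink (265,360) and turquoise (460,333), and there is a plate at (217,206). The lever is at (388,233), with its black handle towards the robot; the pipette at (557,210) could be mistaken for it. The reader's open drawer is at (467,217). I choose the white box and the lever at (388,233), and will check both in a crop.

```bash
python3 - <<'E'
from h import *
save(np.load("cal_top.npz")["im"],"crop_top.png",(210,65,410,210),4)
save(np.load("cal_side.npz")["im"],"crop_side.png",(215,105,375,285),3.3)
E
```

```text
(no output)
```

View pics/crop_top.png

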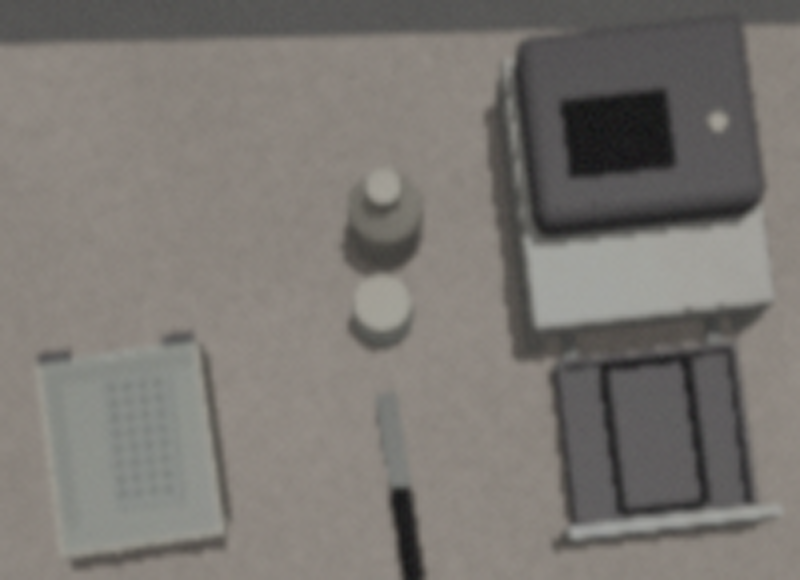

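View pics/crop_side.png

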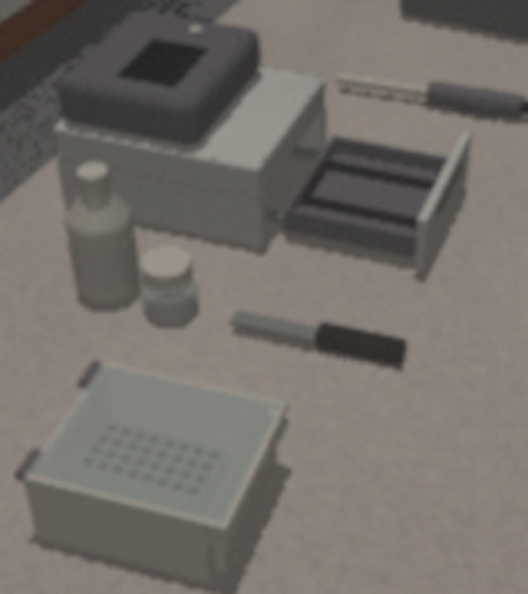

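```bash
python3 - <<'E'
from h import *
T=lambda u,v,z:w("top",210+u/4,65+v/4,z)
S=lambda u,v,z:w("side",215+u/3.3,105+v/3.3,z)
def quad(n,q,z,f):
    p=[f(*a,z) for a in q]; print(n,np.round(np.mean(p,0),4)); 
    for i in range(4):
        d=p[(i+1)%4]-p[i]; print("  ",np.round(p[i],4),round(np.hypot(*d[:2]),4),round(np.degrees(np.arctan2(d[1],d[0])),1))
quad("lid",[(62,558),(40,358),(200,342),(227,537)],.066,T)
quad("lidS",[(223,523),(28,480),(100,365),(287,405)],.066,S)
quad("wells",[(120,505),(108,380),(165,375),(177,495)],.036,T)
quad("nest ribs",[(622,513),(603,362),(688,357),(707,505)],.028,T)
quad("nest ribsS",[(418,222),(298,200),(335,150),(440,180)],.028,S)
t=T(387,392,.013);e=w("top",391/1.25,262/1.25,.022); j=T(401,488,.018)
print("tip",t,"end",e,"junction",j)
ts=S(236,320,.0115); es=S(403,352,.011); js=S(318,336,.0115); print(ts,es,js)
for n,a in(("panelTopL",(568,535)),("panelR",(782,512))): print(n,T(*a,.066))
for n,a,z in(("pot",(383,300),.055),("reagent",(383,187),.13),("case front L",(537,328),.092),("case fR",(772,300),.092)): print(n,T(*a,z))
E
```

```text
lid [0.5855 0.2107 0.066 ]
   [0.5002 0.2665 0.066 ] 0.1601 6.0
   [0.6594 0.2831 0.066 ] 0.1272 -85.7
   [0.6691 0.1563 0.066 ] 0.1569 -173.0
   [0.5134 0.1371 0.066 ] 0.13 95.8
lidS [0.5853 0.2152 0.066 ]
   [0.505  0.2653 0.066 ] 0.147 9.1
   [0.6502 0.2886 0.066 ] 0.1259 -80.9
   [0.6702 0.1642 0.066 ] 0.156 -172.1
   [0.5157 0.1427 0.066 ] 0.1231 95.0
wells [0.5977 0.2081 0.036 ]
   [0.5441 0.2268 0.036 ] 0.1027 5.0
   [0.6464 0.2357 0.036 ] 0.0464 -86.4
   [0.6493 0.1894 0.036 ] 0.0987 -175.0
   [0.551  0.1808 0.036 ] 0.0465 98.6
nest ribs [ 0.592 -0.208  0.028]
   [ 0.5279 -0.1787  0.028 ] 0.125 5.0
   [ 0.6525 -0.1679  0.028 ] 0.0698 -88.1
   [ 0.6548 -0.2376  0.028 ] 0.1226 -175.2
   [ 0.5327 -0.2479  0.028 ] 0.0694 93.9
nest ribsS [ 0.5925 -0.212   0.028 ]
   [ 0.5283 -0.1749  0.028 ] 0.1238 7.3
   [ 0.6512 -0.1592  0.028 ] 0.101 -87.4
   [ 0.6558 -0.2601  0.028 ] 0.1215 177.0
   [ 0.5345 -0.2537  0.028 ] 0.079 94.5
tip [0.63496395 0.0097196  0.013     ] end [ 0.47957873 -0.00635451  0.022     ] junction [5.54136305e-01 1.04757296e-04 1.80000000e-02]
[0.63025167 0.01432819 0.0115    ] [ 0.47761275 -0.00937292  0.011     ] [0.55394197 0.00313408 0.0115    ]
panelTopL [ 0.50805941 -0.13008729  0.066     ]
panelR [ 0.52184925 -0.29863008  0.066     ]
pot [0.70198461 0.01055197 0.055     ]
reagent [0.76997051 0.00736022 0.13      ]
case front L [ 0.66752913 -0.10883595  0.092     ]
case fR [ 0.68492572 -0.2920254   0.092     ]
```

The crops confirm the choice. The white box has its hinge tabs on the far side, at top-crop (55,357) and (178,338), and the wells show through its clear lid. The lever's blade points at +x, with its tip at (387,392). The nest is at (655,435). Next, go above the lever.

Call:
servo_tool --targets '[{"dx":0.5,"dy":0.95,"dz":0,"spin":-0.055,"grip":0},{"dx":0.5,"dy":0.95,"dz":0,"spin":-0.055,"grip":0},{"dx":0.5,"dy":0.95,"dz":0,"spin":-0.055,"grip":0},{"dx":0.5,"dy":0.95,"dz":0,"spin":-0.055,"grip":0},{"dx":0.5,"dy":0.95,"dz":0,"spin":-0.055,"grip":0},{"dx":0.5,"dy":0.95,"dz":0,"spin":-0.055,"grip":0},{"dx":0.5,"dy":0.95,"dz":0,"spin":-0.055,"grip":0},{"dx":0.5,"dy":0.95,"dz":0,"spin":-0.055,"grip":0},{"dx":0.5,"dy":0.95,"dz":0,"spin":-0.055,"grip":0},{"dx":0.5,"dy":0.95,"dz":0,"spin":-0.055,"grip":0},{"dx":0.5,"dy":0.95,"dz":0,"spin":-0.055,"grip":0},{"dx":0.5,"dy":0.95,"dz":0,"spin":-0.055,"grip":0},{"dx":0.5,"dy":0.95,"dz":0,"spin":-0.055,"grip":0}]'

```text
time: 1.4
tcp_pos: [0.3993, -0.157, 0.231]
ee_rot: [0.0, 0.998, 0.059, -0.0]
wrist_force: [-0.5, 0.0, -0.4]
finger_gap: 0.0426
```

Call:
servo_tool --targets '[{"dx":0.279,"dy":0.314,"dz":-0.2,"grip":0},{"dx":0.279,"dy":0.314,"dz":-0.2,"grip":0},{"dx":0.279,"dy":0.314,"dz":-0.2,"grip":0},{"dx":0.279,"dy":0.314,"dz":-0.2,"grip":0},{"dx":0.279,"dy":0.314,"dz":-0.2,"grip":0},{"dx":0.279,"dy":0.314,"dz":-0.2,"grip":0},{"dx":0.279,"dy":0.314,"dz":-0.3,"grip":0},{"dx":0.279,"dy":0.314,"dz":-0.36,"grip":0},{"dx":0.279,"dy":0.314,"dz":-0.36,"grip":0}]'

```text
schema error: expected keys dx, dy, dz, spin, grip
```

```bash
python3 - <<'E'
from h import *
c=shot("side"); s=ctrl.get_state(); print(s["tcp_pos"])
u=px("side",s["tcp_pos"]);print(u)
b=px("side",[.5387,0,.01]); print(b)
x,y=map(int,b); save(np.load("cal_side.npz")["im"],"s1.png",(x-80,y-75,x+80,y+45),5)
E
```

```text
[ 0.39907988 -0.15781863  0.23105068]
[387.53609982 126.88670398]
[316.53533566 208.00490014]
```

View pics/s1.png

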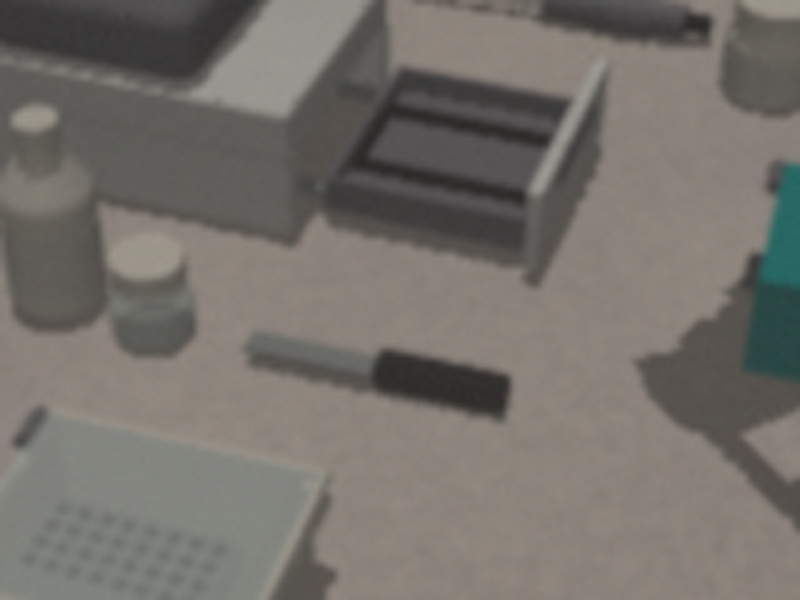

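The call was refused because `spin` is required. The picture confirms the lever: its predicted grip point at (400,375) lies on the front part of the handle, as it should.

Call:
servo_tool --targets '[{"dx":0.279,"dy":0.314,"dz":-0.2,"spin":0,"grip":0},{"dx":0.279,"dy":0.314,"dz":-0.2,"spin":0,"grip":0},{"dx":0.279,"dy":0.314,"dz":-0.2,"spin":0,"grip":0},{"dx":0.279,"dy":0.314,"dz":-0.2,"spin":0,"grip":0},{"dx":0.279,"dy":0.314,"dz":-0.2,"spin":0,"grip":0},{"dx":0.279,"dy":0.314,"dz":-0.3,"spin":0,"grip":0},{"dx":0.279,"dy":0.314,"dz":-0.38,"spin":0,"grip":0},{"dx":0.279,"dy":0.314,"dz":-0.42,"spin":0,"grip":0},{"dx":0.279,"dy":0.314,"dz":-0.45,"spin":0,"grip":0},{"dx":0.279,"dy":0.314,"dz":-0.452,"spin":0,"grip":0},{"dx":0.279,"dy":0.314,"dz":-0.452,"spin":0,"grip":0}]'

```text
time: 2.55
tcp_pos: [0.5395, -0.0016, 0.006]
ee_rot: [0.0, 0.998, 0.058, 0.001]
wrist_force: [0.2, 0.0, 0.8]
finger_gap: 0.0425
```

Call:
servo_tool --targets '[{"dx":0,"dy":0,"dz":0,"spin":0,"grip":1},{"dx":0,"dy":0,"dz":0,"spin":0,"grip":1},{"dx":0,"dy":0,"dz":0,"spin":0,"grip":1},{"dx":0,"dy":0,"dz":0,"spin":0,"grip":1},{"dx":0,"dy":0,"dz":0,"spin":0,"grip":1},{"dx":0,"dy":0,"dz":0,"spin":0,"grip":1},{"dx":0,"dy":0,"dz":0,"spin":0,"grip":1}]' --force 90

```text
time: 3.25
tcp_pos: [0.5403, -0.001, 0.0073]
ee_rot: [0.001, 0.998, 0.058, 0.002]
wrist_force: [-1.8, 0.0, 6.0]
finger_gap: 0.0159
```

Call:
servo_tool --targets '[{"dx":0,"dy":0,"dz":0.1,"spin":0,"grip":1},{"dx":-0.1,"dy":0.05,"dz":0.2,"spin":0,"grip":1},{"dx":-0.2,"dy":0.15,"dz":0.2,"spin":0,"grip":1},{"dx":-0.28,"dy":0.25,"dz":0.2,"spin":0,"grip":1},{"dx":-0.313,"dy":0.33,"dz":0.17,"spin":0,"grip":1},{"dx":-0.313,"dy":0.38,"dz":0.13,"spin":0,"grip":1},{"dx":-0.313,"dy":0.38,"dz":0.1,"spin":0,"grip":1},{"dx":-0.313,"dy":0.38,"dz":0.092,"spin":0,"grip":1},{"dx":-0.313,"dy":0.38,"dz":0.092,"spin":0,"grip":1},{"dx":-0.313,"dy":0.38,"dz":0.092,"spin":0,"grip":1}]'

```text
time: 4.25
tcp_pos: [0.3836, 0.189, 0.0523]
ee_rot: [-0.0, 0.998, 0.058, 0.001]
wrist_force: [0.4, -0.1, -0.7]
finger_gap: 0.0157
```

```bash
python3 - <<'E'
from h import *
shot("side");shot("top"); s=ctrl.get_state(); print(s["tcp_pos"],s["ee_rot"],s["wrist_force"],s["finger_gap"])
S=np.load("cal_side.npz")["im"];T=np.load("cal_top.npz")["im"]
b=px("side",[.46,.195,.05]);t=px("top",[.46,.195,.05]);print(b,t)
x,y=map(int,b);A=S[y-50:y+50,x-65:x+65]; print("side org",x-65,y-50)
x,y=map(int,t);B=T[y-50:y+50,x-50:x+50]; print("top org",x-50,y-50)
r=lambda i,f:cv2.resize(i,None,fx=f,fy=f,interpolation=cv2.INTER_CUBIC)
cv2.imwrite("pics/p2.png",np.hstack([r(A,3.4),r(B,3.4)]))
E
```

```text
[0.38378644 0.18883497 0.05238761] [-1.18000120e-04  9.98346434e-01  5.74718571e-02  1.16992926e-03] [ 0.81111824  0.21608704 -0.76686315] 0.015417776557104924
[313.33882593 253.20251076] [249.36410983 216.92757804]
side org 248 203
top org 199 166
```

View pics/p2.png

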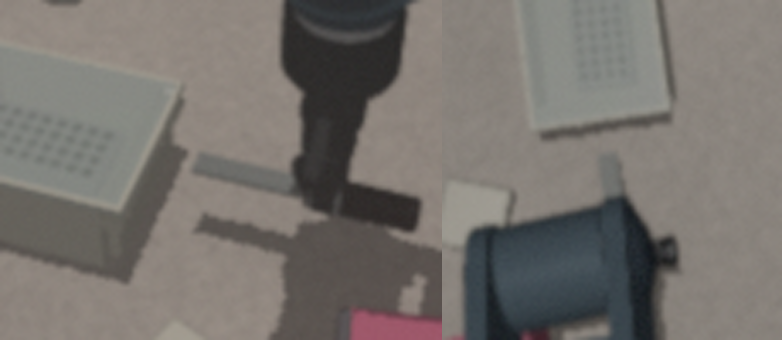

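```bash
python3 - <<'E'
from h import *
def ray(n,u,v): o=cal(n)[3][:3,3]; d=w(n,u,v,0)-o; return o,d/np.linalg.norm(d)
def tri(a,b):
    (o1,d1),(o2,d2)=ray(*a),ray(*b); M=np.c_[d1,-d2]; s=np.linalg.lstsq(M,o2-o1,rcond=None)[0]
    p,q=o1+d1*s[0],o2+d2*s[1]; print(np.round((p+q)/2,4),"gap",round(np.linalg.norm(p-q)*1e3,1))
T=lambda u,v:("top",199+(u-442)/3.4,166+v/3.4); S=lambda u,v:("side",248+u/3.4,203+v/3.4)
tri(T(608,153),S(196,163)); tri(T(540,133),S(125,207)); tri(T(668,114),S(180,85))
print(w(*T(608,153),.0568),w(*T(540,133),.065),w(*T(668,114),.065))
E
```

```text
[0.4786 0.199  0.0535] gap 0.2
[0.5    0.2609 0.0619] gap 3.5
[0.5155 0.1424 0.0643] gap 5.9
[0.47852864 0.19846221 0.0568    ] [0.49812953 0.25944306 0.065     ] [0.51266573 0.14127587 0.065     ]
```

The lever is held level, with its tip 28 mm in front of the lid edge at about 56 mm height. Insert it 40 mm.

Call:
servo_tool --targets '[{"dx":0.02,"dy":0.002,"dz":-0.001,"spin":0,"grip":1},{"dx":0.04,"dy":0.005,"dz":-0.001,"spin":0,"grip":1},{"dx":0.05,"dy":0.006,"dz":-0.001,"spin":0,"grip":1},{"dx":0.06,"dy":0.007,"dz":-0.001,"spin":0,"grip":1},{"dx":0.07,"dy":0.008,"dz":-0.001,"spin":0,"grip":1},{"dx":0.078,"dy":0.009,"dz":-0.001,"spin":0,"grip":1},{"dx":0.078,"dy":0.009,"dz":-0.001,"spin":0,"grip":1}]'

```text
time: 5.05
tcp_pos: [0.4218, 0.1939, 0.0508]
ee_rot: [-0.0, 0.998, 0.058, 0.0]
wrist_force: [0.3, -0.2, -0.4]
finger_gap: 0.0155
```

Call:
servo_tool --targets '[{"dx":0,"dy":0,"dz":0.01,"spin":0,"grip":1},{"dx":0,"dy":0,"dz":0.02,"spin":0,"grip":1},{"dx":0,"dy":0,"dz":0.03,"spin":0,"grip":1},{"dx":0,"dy":0,"dz":0.04,"spin":0,"grip":1},{"dx":0,"dy":0,"dz":0.05,"spin":0,"grip":1},{"dx":0,"dy":0,"dz":0.06,"spin":0,"grip":1}]'

```text
time: 5.65
tcp_pos: [0.4213, 0.1939, 0.0813]
ee_rot: [-0.0, 0.998, 0.058, 0.0]
wrist_force: [0.4, 1.1, -2.7]
finger_gap: 0.0156
```

```bash
python3 - <<'E'
from h import *
shot("side"); s=ctrl.get_state(); print(s["tcp_pos"],s["wrist_force"],s["torque"])
save(np.load("cal_side.npz")["im"],"p3.png",(220,170,380,290),3)
E
```

```text
[0.42176194 0.19400932 0.08204695] [-0.73707018  0.90365325 -1.46565718] [-0.04757769  0.21818521  0.03507253]
```

View pics/p3.png

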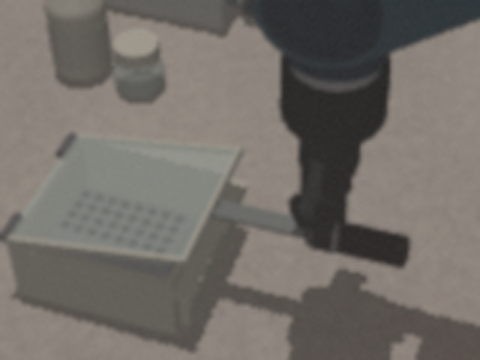

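Lid is lifting cleanly. I'll compute the opening arc.

```bash
python3 - <<'E'
import numpy as np
u0,h0=-.147,.0277
for th in np.linspace(.19,1.78,23)[1:]:
    r=np.interp(th,[.19,1.78],[.149,.120]); d=-r*np.cos(th)-u0; h=r*np.sin(th)-h0
    print(round(th,2),np.round([d*.9936/.5,d*.113/.5,h/.5],3))
E
```

```text
0.26 [0.009 0.001 0.021]
0.33 [0.017 0.002 0.041]
0.41 [0.027 0.003 0.059]
0.48 [0.039 0.004 0.077]
0.55 [0.051 0.006 0.094]
0.62 [0.065 0.007 0.109]
0.7 [0.079 0.009 0.124]
0.77 [0.094 0.011 0.137]
0.84 [0.11  0.013 0.149]
0.91 [0.127 0.014 0.16 ]
0.99 [0.144 0.016 0.169]
1.06 [0.162 0.018 0.177]
1.13 [0.18  0.02  0.183]
1.2 [0.199 0.023 0.188]
1.27 [0.217 0.025 0.192]
1.35 [0.236 0.027 0.194]
1.42 [0.254 0.029 0.195]
1.49 [0.272 0.031 0.194]
1.56 [0.29  0.033 0.193]
1.64 [0.308 0.035 0.189]
1.71 [0.325 0.037 0.185]
1.78 [0.342 0.039 0.179]
```

Call:
servo_tool --targets '[{"dx":0.009,"dy":0.001,"dz":0.021,"spin":0,"grip":1},{"dx":0.017,"dy":0.002,"dz":0.041,"spin":0,"grip":1},{"dx":0.027,"dy":0.003,"dz":0.059,"spin":0,"grip":1},{"dx":0.039,"dy":0.004,"dz":0.077,"spin":0,"grip":1},{"dx":0.051,"dy":0.006,"dz":0.094,"spin":0,"grip":1},{"dx":0.065,"dy":0.007,"dz":0.109,"spin":0,"grip":1},{"dx":0.079,"dy":0.009,"dz":0.124,"spin":0,"grip":1},{"dx":0.094,"dy":0.011,"dz":0.137,"spin":0,"grip":1},{"dx":0.11,"dy":0.013,"dz":0.149,"spin":0,"grip":1},{"dx":0.127,"dy":0.014,"dz":0.16,"spin":0,"grip":1},{"dx":0.144,"dy":0.016,"dz":0.169,"spin":0,"grip":1}]'

```text
time: 6.8
tcp_pos: [0.4942, 0.2019, 0.1658]
ee_rot: [0.0, 0.998, 0.058, 0.0]
wrist_force: [-0.6, 0.3, -1.5]
finger_gap: 0.0156
```

Call:
servo_tool --targets '[{"dx":0.018,"dy":0.002,"dz":0.008,"spin":0,"grip":1},{"dx":0.036,"dy":0.004,"dz":0.014,"spin":0,"grip":1},{"dx":0.055,"dy":0.007,"dz":0.019,"spin":0,"grip":1},{"dx":0.073,"dy":0.009,"dz":0.023,"spin":0,"grip":1},{"dx":0.092,"dy":0.011,"dz":0.025,"spin":0,"grip":1},{"dx":0.11,"dy":0.013,"dz":0.026,"spin":0,"grip":1},{"dx":0.128,"dy":0.015,"dz":0.025,"spin":0,"grip":1},{"dx":0.146,"dy":0.017,"dz":0.024,"spin":0,"grip":1},{"dx":0.164,"dy":0.019,"dz":0.02,"spin":0,"grip":1},{"dx":0.181,"dy":0.021,"dz":0.016,"spin":0,"grip":1},{"dx":0.198,"dy":0.023,"dz":0.01,"spin":0,"grip":1}]'

```text
time: 7.9
tcp_pos: [0.5932, 0.2135, 0.1702]
ee_rot: [-0.0, 0.998, 0.058, 0.0]
wrist_force: [-1.2, -0.5, 0.8]
finger_gap: 0.0152
```

```bash
python3 - <<'E'
from h import *
shot("side"); s=ctrl.get_state(); print(s["tcp_pos"],s["wrist_force"],s["torque"])
save(np.load("cal_side.npz")["im"],"p4.png",(190,100,390,300),3)
E
```

```text
[0.59387382 0.21331997 0.16956518] [-0.77940798 -1.01314921 -1.76987141] [-0.04605259  0.06787602  0.02481771]
```

View pics/p4.png

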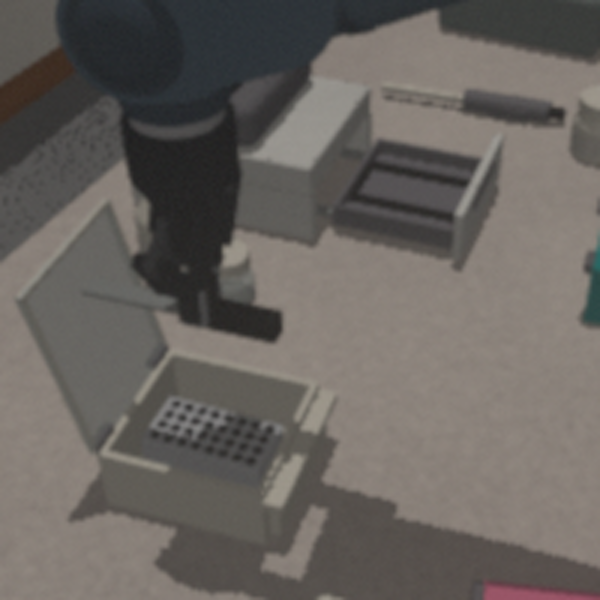

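The lid stands open slightly past upright (edge at (25,297)-(107,205)) and the block is visible in the box at (215,430). Retract and lay the lever back at its place.

Call:
servo_tool --targets '[{"dx":-0.1,"dy":-0.01,"dz":0,"spin":0,"grip":1},{"dx":-0.19,"dy":-0.05,"dz":0,"spin":0,"grip":1},{"dx":-0.19,"dy":-0.14,"dz":0,"spin":0,"grip":1},{"dx":-0.17,"dy":-0.23,"dz":-0.04,"spin":0,"grip":1},{"dx":-0.14,"dy":-0.32,"dz":-0.1,"spin":0,"grip":1},{"dx":-0.107,"dy":-0.4,"dz":-0.18,"spin":0,"grip":1},{"dx":-0.107,"dy":-0.428,"dz":-0.25,"spin":0,"grip":1},{"dx":-0.107,"dy":-0.428,"dz":-0.3,"spin":0,"grip":1},{"dx":-0.107,"dy":-0.428,"dz":-0.318,"spin":0,"grip":1},{"dx":-0.107,"dy":-0.428,"dz":-0.324,"spin":0,"grip":1},{"dx":-0.107,"dy":-0.428,"dz":-0.327,"spin":0,"grip":1},{"dx":-0.107,"dy":-0.428,"dz":-0.327,"spin":0,"grip":1}]'

```text
time: 9.15
tcp_pos: [0.5401, -0.0003, 0.0083]
ee_rot: [0.0, 0.998, 0.059, 0.001]
wrist_force: [-0.4, 0.1, -0.2]
finger_gap: 0.0156
```

Call:
servo_tool --targets '[{"dx":0,"dy":0,"dz":0,"spin":0,"grip":0.3},{"dx":0,"dy":0,"dz":0,"spin":0,"grip":0},{"dx":0,"dy":0,"dz":0,"spin":0,"grip":0},{"dx":0,"dy":0,"dz":0,"spin":0,"grip":0},{"dx":0,"dy":0,"dz":0.04,"spin":0,"grip":0},{"dx":0,"dy":0,"dz":0.1,"spin":0,"grip":0},{"dx":0,"dy":0,"dz":0.2,"spin":0,"grip":0},{"dx":-0.1,"dy":0,"dz":0.3,"spin":0,"grip":0.1},{"dx":-0.2,"dy":0,"dz":0.32,"spin":0,"grip":0.1},{"dx":-0.2,"dy":0,"dz":0.32,"spin":0,"grip":0.1}]'

```text
time: 10.15
tcp_pos: [0.4372, -0.0005, 0.1685]
ee_rot: [0.0, 0.998, 0.058, 0.001]
wrist_force: [0.7, -0.0, -0.0]
finger_gap: 0.0385
```

```bash
python3 - <<'E'
from h import *
shot("side");shot("top"); s=ctrl.get_state(); print(s["tcp_pos"])
S=np.load("cal_side.npz")["im"];T=np.load("cal_top.npz")["im"]
r=lambda i,f:cv2.resize(i,None,fx=f,fy=f,interpolation=cv2.INTER_CUBIC)
a=r(T[140:240,210:345],3.4); 
b=px("side",[.59,.21,.03]);x,y=map(int,b);print(x,y)
B=r(S[y-50:y+50,x-50:x+50],3.4)
cv2.imwrite("pics/p5.png",np.hstack([a,B]))
E
```

```text
[ 0.43788639 -0.0005455   0.16792257]
263 246
```

View pics/p5.png

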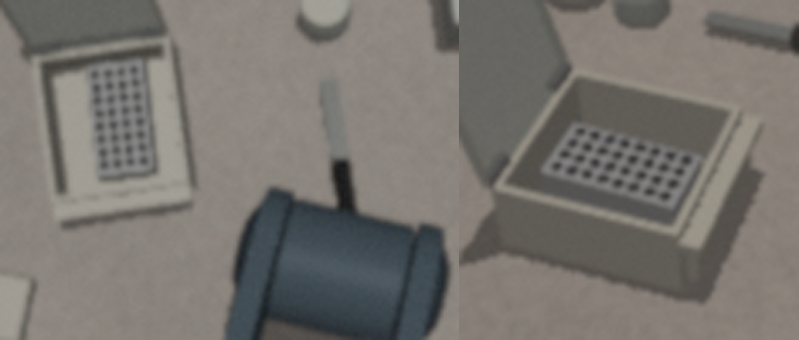

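```bash
python3 - <<'E'
from h import *
T=lambda u,v,z=.036:w("top",210+u/3.4,140+v/3.4,z); S=lambda u,v,z=.036:w("side",213+(u-459)/3.4,196+v/3.4,z)
for q,f in(([(99,180),(88,65),(144,60),(156,171)],T),([(674,207),(541,170),(578,121),(705,155)],S)):
    p=[f(*a) for a in q]; print(np.mean(p,0))
    for i in range(4):
        d=p[(i+1)%4]-p[i]; print("  ",np.round(p[i],4),round(np.hypot(*d[:2]),4),round(np.degrees(np.arctan2(d[1],d[0])),1))
# box rim outer corners z=.06 (back) for side-wall clearance
for a in ((35,58),(173,38)): print(T(*a,.06))
print(T(57,222,.052),T(192,203,.052))
E
```

```text
[0.59667642 0.20756293 0.036     ]
   [0.5386 0.2297 0.036 ] 0.1112 5.0
   [0.6494 0.2393 0.036 ] 0.0537 -86.3
   [0.6528 0.1857 0.036 ] 0.1075 -174.6
   [0.5458 0.1756 0.036 ] 0.0546 97.6
[0.59678171 0.20969963 0.036     ]
   [0.5421 0.232  0.036 ] 0.1065 5.2
   [0.6482 0.2416 0.036 ] 0.0545 -87.0
   [0.651  0.1872 0.036 ] 0.1056 -175.0
   [0.5458 0.178  0.036 ] 0.0542 94.0
[0.65245504 0.28376727 0.06      ]
[0.66814487 0.15434202 0.06      ]
[0.49860469 0.26585908 0.052     ] [0.51313895 0.13981079 0.052     ]
```

Block centre is at about (0.597, 0.2085), heading about 5°. The lever is back down at its place. Go for the block.

Call:
servo_tool --targets '[{"dx":0.05,"dy":0.1,"dz":0,"spin":-0.016,"grip":-0.6},{"dx":0.12,"dy":0.18,"dz":0,"spin":-0.016,"grip":-0.6},{"dx":0.19,"dy":0.26,"dz":0,"spin":-0.016,"grip":-0.6},{"dx":0.26,"dy":0.34,"dz":0,"spin":-0.016,"grip":-0.6},{"dx":0.318,"dy":0.418,"dz":0,"spin":-0.016,"grip":-0.6},{"dx":0.318,"dy":0.418,"dz":-0.05,"spin":-0.016,"grip":-0.6},{"dx":0.318,"dy":0.418,"dz":-0.11,"spin":-0.016,"grip":-0.6},{"dx":0.318,"dy":0.418,"dz":-0.14,"spin":-0.016,"grip":-0.6},{"dx":0.318,"dy":0.418,"dz":-0.17,"spin":-0.016,"grip":-0.6}]'

```text
time: 11.15
tcp_pos: [0.5976, 0.2083, 0.0798]
ee_rot: [0.0, 0.999, 0.041, -0.001]
wrist_force: [0.3, -0.4, 0.3]
finger_gap: 0.0683
```

Call:
servo_tool --targets '[{"dx":0,"dy":0,"dz":-0.03,"spin":0,"grip":-0.6},{"dx":0,"dy":0,"dz":-0.06,"spin":0,"grip":-0.6},{"dx":0,"dy":0,"dz":-0.09,"spin":0,"grip":-0.6},{"dx":0,"dy":0,"dz":-0.115,"spin":0,"grip":-0.6},{"dx":0,"dy":0,"dz":-0.134,"spin":0,"grip":-0.6},{"dx":0,"dy":0,"dz":-0.134,"spin":0,"grip":-0.6}]'

```text
time: 11.75
tcp_pos: [0.5978, 0.2082, 0.0141]
ee_rot: [0.0, 0.999, 0.042, -0.0]
wrist_force: [-0.1, -0.1, 0.4]
finger_gap: 0.0685
```

Call:
servo_tool --targets '[{"dx":0,"dy":0,"dz":0.002,"spin":0,"grip":0},{"dx":0,"dy":0,"dz":0.002,"spin":0,"grip":1},{"dx":0,"dy":0,"dz":0.002,"spin":0,"grip":1},{"dx":0,"dy":0,"dz":0.002,"spin":0,"grip":1},{"dx":0,"dy":0,"dz":0.002,"spin":0,"grip":1},{"dx":0,"dy":0,"dz":0.002,"spin":0,"grip":1}]' --force 80

```text
time: 12.35
tcp_pos: [0.5984, 0.2085, 0.0167]
ee_rot: [-0.0, 0.999, 0.042, 0.001]
wrist_force: [-0.9, 0.0, 5.8]
finger_gap: 0.0528
```

Call:
servo_tool --targets '[{"dx":0,"dy":0,"dz":0.03,"spin":0,"grip":1},{"dx":0,"dy":0,"dz":0.08,"spin":0,"grip":1},{"dx":0,"dy":0,"dz":0.14,"spin":0,"grip":1},{"dx":0,"dy":0,"dz":0.2,"spin":0,"grip":1},{"dx":0,"dy":0,"dz":0.26,"spin":0,"grip":1},{"dx":0,"dy":0,"dz":0.3,"spin":0,"grip":1},{"dx":0,"dy":0,"dz":0.3,"spin":0,"grip":1}]'

```text
time: 13.05
tcp_pos: [0.5995, 0.2087, 0.1697]
ee_rot: [-0.0, 0.999, 0.042, 0.003]
wrist_force: [0.9, 0.4, -2.4]
finger_gap: 0.0527
```

```bash
python3 - <<'E'
from h import *
shot("side");shot("top")
S=np.load("cal_side.npz")["im"];T=np.load("cal_top.npz")["im"]
r=lambda i,f:cv2.resize(i,None,fx=f,fy=f,interpolation=cv2.INTER_CUBIC)
c=np.array([.592,-.209,.025]); o=[]
for n,I,hw in(("top",T,(28,38)),("side",S,(42,38))):
    x,y=px(n,c).astype(int); print(n,x-hw[0],y-hw[1]); o.append(cv2.convertScaleAbs(r(I[y-hw[1]:y+hw[1],x-hw[0]:x+hw[0]],5.5),alpha=1.6))
cv2.imwrite("pics/p6.png",np.hstack(o))
E
```

```text
top 345 135
side 285 124
```

View pics/p6.png

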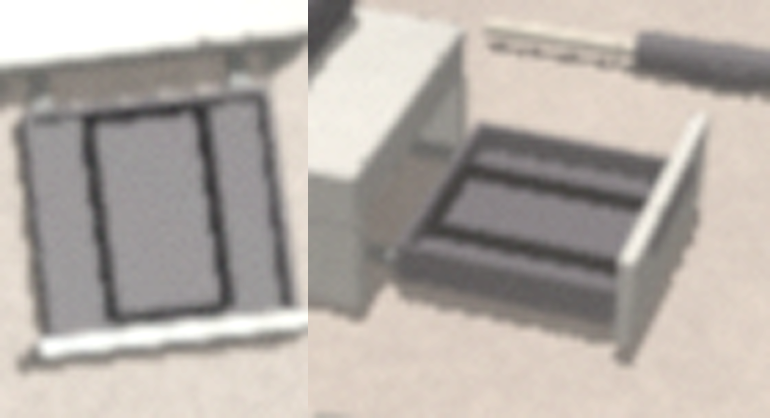

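```bash
python3 - <<'E'
from h import *
T=lambda u,v,z:w("top",345+u/5.5,135+v/5.5,z); S=lambda u,v,z:w("side",285+(u-308)/5.5,124+v/5.5,z)
def q(n,p):
    print(n,np.round(np.mean(p,0),4))
    for i in range(4):
        d=p[(i+1)%4]-p[i]; print("  ",np.round(p[i],4),round(np.hypot(*d[:2]),4),round(np.degrees(np.arctan2(d[1],d[0])),1))
q("outer",[T(*a,.028) for a in[(109,321),(84,116),(207,105),(232,304)]])
q("inner",[T(118,315,.028),T(97,124,.028),T(203,113,.020),T(223,304,.020)])
q("walls",[T(*a,.036) for a in[(42,333),(22,115),(265,95),(291,303)]])
# side: left/right rib tops at the far ends, rib top lines
for a,z in(((442,240),.028),((468,165),.028),((447,228),.020),((473,180),.020),((615,270),.028),((645,205),.020)): print(a,S(*a,z))
E
```

```text
outer [ 0.5923 -0.2079  0.028 ]
   [ 0.5276 -0.1764  0.028 ] 0.1234 4.8
   [ 0.6506 -0.1662  0.028 ] 0.0736 -86.3
   [ 0.6553 -0.2397  0.028 ] 0.1199 -175.3
   [ 0.5358 -0.2494  0.028 ] 0.0734 96.4
inner [ 0.5914 -0.21    0.024 ]
   [ 0.5311 -0.1819  0.028 ] 0.1148 4.1
   [ 0.6455 -0.1738  0.028 ] 0.0653 -84.2
   [ 0.6522 -0.2387  0.02  ] 0.1156 -176.5
   [ 0.5368 -0.2457  0.02  ] 0.0641 95.2
walls [ 0.5912 -0.2048  0.036 ]
   [ 0.5208 -0.1358  0.036 ] 0.1299 3.2
   [ 0.6505 -0.1285  0.036 ] 0.1444 -86.7
   [ 0.6588 -0.2727  0.036 ] 0.1245 -175.5
   [ 0.5347 -0.2824  0.036 ] 0.1472 95.4
(442, 240) [ 0.63404325 -0.15431771  0.028     ]
(468, 165) [ 0.65406462 -0.23572642  0.028     ]
(447, 228) [ 0.64154662 -0.17750104  0.02      ]
(473, 180) [ 0.64912236 -0.23259483  0.02      ]
(615, 270) [ 0.52920309 -0.16952912  0.028     ]
(645, 205) [ 0.54088228 -0.25226598  0.02      ]
```

The nest's inner corners in the top half are at (97,124), (203,113), (223,304) and (118,315). That puts its centre at about (0.592,-0.2085), heading 4.8°, matching the block. Carry across.

Call:
servo_tool --targets '[{"dx":-0.01,"dy":-0.02,"dz":0,"spin":0,"grip":1},{"dx":-0.01,"dy":-0.06,"dz":0,"spin":0,"grip":1},{"dx":-0.01,"dy":-0.12,"dz":0,"spin":0,"grip":1},{"dx":-0.01,"dy":-0.19,"dz":0,"spin":0,"grip":1},{"dx":-0.01,"dy":-0.26,"dz":0,"spin":0,"grip":1},{"dx":-0.01,"dy":-0.33,"dz":0,"spin":0,"grip":1},{"dx":-0.01,"dy":-0.4,"dz":0,"spin":0,"grip":1},{"dx":-0.01,"dy":-0.47,"dz":0,"spin":0,"grip":1},{"dx":-0.01,"dy":-0.54,"dz":0,"spin":0,"grip":1},{"dx":-0.01,"dy":-0.61,"dz":0,"spin":0,"grip":1},{"dx":-0.01,"dy":-0.67,"dz":0,"spin":0,"grip":1},{"dx":-0.01,"dy":-0.73,"dz":0,"spin":0,"grip":1},{"dx":-0.01,"dy":-0.78,"dz":0,"spin":0,"grip":1},{"dx":-0.01,"dy":-0.815,"dz":0,"spin":0,"grip":1},{"dx":-0.01,"dy":-0.833,"dz":0,"spin":0,"grip":1},{"dx":-0.01,"dy":-0.833,"dz":0,"spin":0,"grip":1},{"dx":-0.01,"dy":-0.833,"dz":-0.05,"spin":0,"grip":1},{"dx":-0.01,"dy":-0.833,"dz":-0.11,"spin":0,"grip":1},{"dx":-0.01,"dy":-0.833,"dz":-0.15,"spin":0,"grip":1},{"dx":-0.01,"dy":-0.833,"dz":-0.17,"spin":0,"grip":1}]'

```text
time: 15.15
tcp_pos: [0.5914, -0.2059, 0.078]
ee_rot: [-0.001, 0.999, 0.042, -0.002]
wrist_force: [-1.1, 0.1, -2.4]
finger_gap: 0.0535
```

Call:
servo_tool --targets '[{"dx":0,"dy":0,"dz":-0.03,"spin":0,"grip":1},{"dx":0,"dy":0,"dz":-0.05,"spin":0,"grip":1},{"dx":0,"dy":0,"dz":-0.05,"spin":0,"grip":1}]'

```text
time: 15.45
tcp_pos: [0.5921, -0.2074, 0.0544]
ee_rot: [-0.001, 0.999, 0.042, -0.001]
wrist_force: [-0.1, -0.2, -3.1]
finger_gap: 0.0532
```

```bash
python3 - <<'E'
from h import *
shot("side");shot("top"); s=ctrl.get_state(); print(s["tcp_pos"],s["ee_rot"],s["wrist_force"],s["finger_gap"])
S=np.load("cal_side.npz")["im"];T=np.load("cal_top.npz")["im"]
r=lambda i,f:cv2.resize(i,None,fx=f,fy=f,interpolation=cv2.INTER_CUBIC)
c=np.array([.592,-.209,.03]);o=[]
for n,I,hw in(("top",T,(28,38)),("side",S,(42,38))):
    x,y=px(n,c).astype(int); print(n,x-hw[0],y-hw[1]); o.append(cv2.convertScaleAbs(r(I[y-hw[1]:y+hw[1],x-hw[0]:x+hw[0]],5.5),alpha=1.6))
cv2.imwrite("pics/p7.png",np.hstack(o))
E
```

```text
[ 0.59321369 -0.20824574  0.05626291] [1.95146439e-04 9.99135281e-01 4.15756559e-02 3.41345572e-04] [ 0.0281972   0.03755636 -1.56251751] 0.05317196648562508
top 346 135
side 285 123
```

View pics/p7.png

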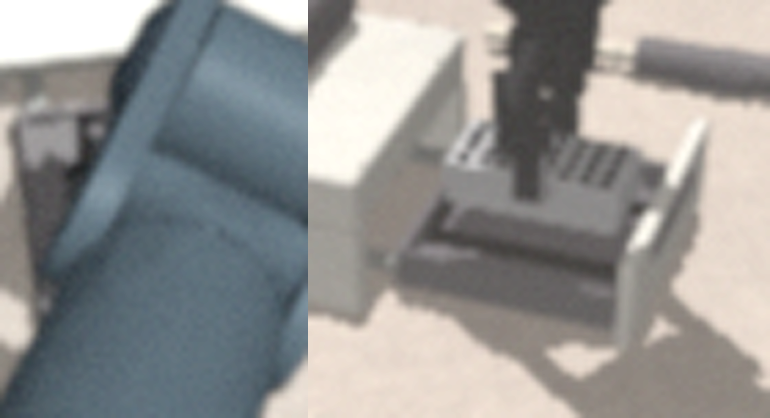

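```bash
python3 - <<'E'
from h import *
h=np.radians(4.8);R=np.array([[np.cos(h),-np.sin(h)],[np.sin(h),np.cos(h)]])
c=np.array([.592,-.2085])
for z,l in((.0456,[(54,27.5),(-54,27.5)]),(.0756,[(54,27.5),(-54,27.5),(54,-27.5)]),(.028,[(64,37.5),(-64,37.5)])):
    for a in l:
        p=c+R@(np.array(a)/1e3); u=px("side",[*p,z]); print(z,a,np.round([308+(u[0]-285)*5.5,(u[1]-123)*5.5]))
E
```

```text
0.0456 (54, 27.5) [443. 198.]
0.0456 (-54, 27.5) [616. 234.]
0.0756 (54, 27.5) [443. 156.]
0.0756 (-54, 27.5) [619. 191.]
0.0756 (54, -27.5) [474. 110.]
0.028 (64, 37.5) [422. 228.]
0.028 (-64, 37.5) [626. 271.]
```

Block is level just above the nest, with its left edge at (443,163)-(447,200) in the side half; predicted (443,156)-(443,198). Lower slowly.

Call:
servo_tool --targets '[{"dx":0,"dy":0,"dz":-0.012,"spin":0,"grip":1},{"dx":0,"dy":0,"dz":-0.024,"spin":0,"grip":1},{"dx":0,"dy":0,"dz":-0.034,"spin":0,"grip":1},{"dx":0,"dy":0,"dz":-0.041,"spin":0,"grip":1},{"dx":0,"dy":0,"dz":-0.046,"spin":0,"grip":1},{"dx":0,"dy":0,"dz":-0.046,"spin":0,"grip":1}]'

```text
time: 16.15
tcp_pos: [0.5926, -0.208, 0.0323]
ee_rot: [-0.0, 0.999, 0.042, -0.0]
wrist_force: [-0.1, -0.6, -1.8]
finger_gap: 0.0529
```

Call:
servo_tool --targets '[{"dx":0,"dy":0,"dz":-0.002,"spin":0,"grip":1},{"dx":0,"dy":0,"dz":-0.004,"spin":0,"grip":1},{"dx":0,"dy":0,"dz":-0.006,"spin":0,"grip":1},{"dx":0,"dy":0,"dz":-0.006,"spin":0,"grip":1}]'

```text
time: 16.55
tcp_pos: [0.5933, -0.2082, 0.0307]
ee_rot: [0.0, 0.999, 0.042, 0.0]
wrist_force: [-0.9, 2.2, 3.2]
finger_gap: 0.0536
```

Contact came at the height predicted for the nest floor (a rib would have given 8 mm more). Release and lift.

Call:
servo_tool --targets '[{"dx":0,"dy":0,"dz":0,"spin":0,"grip":-0.4},{"dx":0,"dy":0,"dz":0,"spin":0,"grip":-0.5},{"dx":0,"dy":0,"dz":0,"spin":0,"grip":-0.6},{"dx":0,"dy":0,"dz":0,"spin":0,"grip":-0.6},{"dx":0,"dy":0,"dz":0.03,"spin":0,"grip":-0.6},{"dx":0,"dy":0,"dz":0.07,"spin":0,"grip":-0.6},{"dx":0,"dy":0,"dz":0.12,"spin":0,"grip":-0.6},{"dx":-0.05,"dy":0,"dz":0.2,"spin":0,"grip":0},{"dx":-0.15,"dy":0,"dz":0.26,"spin":0,"grip":0.5},{"dx":-0.25,"dy":-0.03,"dz":0.26,"spin":0,"grip":1},{"dx":-0.31,"dy":-0.04,"dz":0.26,"spin":0,"grip":1},{"dx":-0.31,"dy":-0.04,"dz":0.2,"spin":0,"grip":1},{"dx":-0.31,"dy":-0.04,"dz":0.12,"spin":0,"grip":1},{"dx":-0.31,"dy":-0.04,"dz":0.12,"spin":0,"grip":1}]'

```text
time: 17.95
tcp_pos: [0.4347, -0.2258, 0.0863]
ee_rot: [-0.003, 0.999, 0.041, -0.003]
wrist_force: [0.3, -0.1, -0.5]
finger_gap: -0.0
```

```bash
python3 - <<'E'
from h import *
shot("side");shot("top"); s=ctrl.get_state(); print(s["tcp_pos"],s["wrist_force"],s["finger_gap"])
S=np.load("cal_side.npz")["im"];T=np.load("cal_top.npz")["im"]
r=lambda i,f:cv2.resize(i,None,fx=f,fy=f,interpolation=cv2.INTER_CUBIC)
c=np.array([.57,-.209,.03]);o=[]
for n,I,hw in(("top",T,(30,40)),("side",S,(42,40))):
    x,y=px(n,c).astype(int); print(n,x-hw[0],y-hw[1]); o.append(cv2.convertScaleAbs(r(I[y-hw[1]:y+hw[1],x-hw[0]:x+hw[0]],5.5),alpha=1.6))
cv2.imwrite("pics/p8.png",np.hstack(o))
E
```

```text
[ 0.4379392  -0.2281423   0.09058329] [ 0.81997378 -0.15454849  0.00468612] -0.0001386207517138418
top 344 140
side 291 123
```

View pics/p8.png

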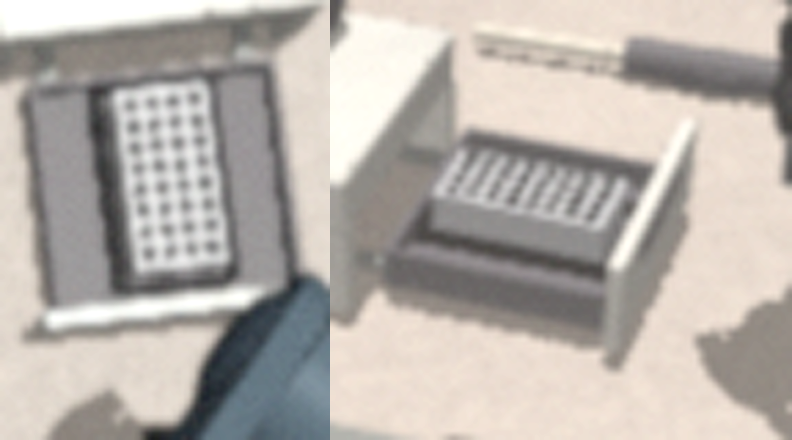

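The block sits flat inside the ribs (top half: block at (110-230, 80-275), black rib visible all round). Now bring the closed fingers to the panel and push.

Call:
servo_tool --targets '[{"dx":0,"dy":0.01,"dz":-0.06,"spin":0,"grip":1},{"dx":0.02,"dy":0.02,"dz":-0.1,"spin":0,"grip":1},{"dx":0.06,"dy":0.02,"dz":-0.1,"spin":0,"grip":1},{"dx":0.09,"dy":0.022,"dz":-0.1,"spin":0,"grip":1},{"dx":0.11,"dy":0.024,"dz":-0.1,"spin":0,"grip":1},{"dx":0.13,"dy":0.026,"dz":-0.1,"spin":0,"grip":1},{"dx":0.15,"dy":0.028,"dz":-0.1,"spin":0,"grip":1},{"dx":0.17,"dy":0.029,"dz":-0.1,"spin":0,"grip":1},{"dx":0.19,"dy":0.031,"dz":-0.1,"spin":0,"grip":1},{"dx":0.21,"dy":0.033,"dz":-0.1,"spin":0,"grip":1}]'

```text
time: 19.05
tcp_pos: [0.5435, -0.2117, 0.0399]
ee_rot: [0.0, 0.999, 0.041, -0.0]
wrist_force: [-2.8, -1.3, 1.4]
finger_gap: -0.0004
```

Contact force is about 2–3 N, as expected for the drawer sliding. Continue to just short of home.

Call:
servo_tool --targets '[{"dx":0.02,"dy":0.002,"dz":0,"spin":0,"grip":1},{"dx":0.04,"dy":0.003,"dz":0,"spin":0,"grip":1},{"dx":0.06,"dy":0.005,"dz":0,"spin":0,"grip":1},{"dx":0.08,"dy":0.007,"dz":0,"spin":0,"grip":1},{"dx":0.1,"dy":0.008,"dz":0,"spin":0,"grip":1},{"dx":0.12,"dy":0.01,"dz":0,"spin":0,"grip":1},{"dx":0.14,"dy":0.012,"dz":0,"spin":0,"grip":1},{"dx":0.16,"dy":0.013,"dz":0,"spin":0,"grip":1},{"dx":0.18,"dy":0.015,"dz":0,"spin":0,"grip":1},{"dx":0.19,"dy":0.016,"dz":0,"spin":0,"grip":1},{"dx":0.2,"dy":0.017,"dz":0,"spin":0,"grip":1},{"dx":0.2,"dy":0.017,"dz":0,"spin":0,"grip":1}]'

```text
time: 20.25
tcp_pos: [0.6438, -0.2032, 0.04]
ee_rot: [0.0, 0.999, 0.042, 0.001]
wrist_force: [-0.7, -1.0, -0.2]
finger_gap: 0.0004
```

Call:
servo_tool --targets '[{"dx":0.006,"dy":0,"dz":0,"spin":0,"grip":1},{"dx":0.012,"dy":0.001,"dz":0,"spin":0,"grip":1},{"dx":0.016,"dy":0.001,"dz":0,"spin":0,"grip":1},{"dx":0.016,"dy":0.001,"dz":0,"spin":0,"grip":1}]'

```text
time: 20.65
tcp_pos: [0.6511, -0.2026, 0.0398]
ee_rot: [0.0, 0.999, 0.042, 0.0]
wrist_force: [-1.3, -0.2, 0.3]
finger_gap: 0.0001
```

Call:
servo_tool --targets '[{"dx":0.004,"dy":0,"dz":0,"spin":0,"grip":1},{"dx":0.008,"dy":0.001,"dz":0,"spin":0,"grip":1},{"dx":0.012,"dy":0.001,"dz":0,"spin":0,"grip":1},{"dx":0.012,"dy":0.001,"dz":0,"spin":0,"grip":1}]'

```text
time: 21.05
tcp_pos: [0.6544, -0.2023, 0.0397]
ee_rot: [-0.001, 0.999, 0.042, -0.004]
wrist_force: [-13.5, -0.1, 8.8]
finger_gap: 0.0002
```

```bash
python3 - <<'E'
from h import *
s=ctrl.get_state(); print(s["tcp_pos"],s["wrist_force"])
E
```

```text
[ 0.65438127 -0.20232131  0.03974239] [-13.45571861  -0.13927626   8.84502902]
```

Call:
servo_tool --targets '[{"dx":0.003,"dy":0,"dz":0,"spin":0,"grip":1},{"dx":0.003,"dy":0,"dz":0,"spin":0,"grip":1},{"dx":0.003,"dy":0,"dz":0,"spin":0,"grip":1}]'

```text
time: 21.35
tcp_pos: [0.6543, -0.2023, 0.0397]
ee_rot: [-0.001, 0.999, 0.042, -0.006]
wrist_force: [-20.1, -0.4, 13.2]
finger_gap: 0.0002
```

Call:
servo_tool --targets '[{"dx":-0.02,"dy":-0.002,"dz":0,"spin":0,"grip":1},{"dx":-0.08,"dy":-0.006,"dz":0,"spin":0,"grip":1},{"dx":-0.16,"dy":-0.013,"dz":0.03,"spin":0,"grip":1},{"dx":-0.25,"dy":-0.05,"dz":0.15,"spin":0,"grip":1},{"dx":-0.35,"dy":-0.15,"dz":0.25,"spin":0,"grip":1},{"dx":-0.45,"dy":-0.25,"dz":0.35,"spin":0,"grip":1},{"dx":-0.55,"dy":-0.35,"dz":0.35,"spin":0,"grip":1},{"dx":-0.65,"dy":-0.45,"dz":0.35,"spin":0,"grip":1},{"dx":-0.7,"dy":-0.55,"dz":0.35,"spin":0,"grip":1},{"dx":-0.7,"dy":-0.55,"dz":0.35,"spin":0,"grip":1},{"dx":-0.7,"dy":-0.55,"dz":0.35,"spin":0,"grip":1}]'

```text
time: 22.45
tcp_pos: [0.3269, -0.455, 0.2106]
ee_rot: [0.001, 0.999, 0.042, 0.001]
wrist_force: [0.7, -1.0, 0.4]
finger_gap: -0.0003
```

```bash
python3 - <<'E'
from h import *
old=np.load("cal_top.npz")["im"].astype(int)
shot("side","fin_side.png",None,1.25);shot("top","fin_top.png",(200,60,420,215),3.6); s=ctrl.get_state(); print(s["tcp_pos"],s["wrist_force"])
# panel: white streak along drawer axis in top view (brightness profile, z~.066)
T=np.load("cal_top.npz")["im"].mean(2)
for x in np.arange(.48,.70,.008):
    v=[]
    for off in(-.04,0,.04):
        u=px("top",[x-.084*off,-.215+(x-.514)*.084+off,.066]); v.append(int(cv2.getRectSubPix(T.astype(np.float32),(1,1),(float(u[0]),float(u[1])))[0,0]))
    print(round(x,3),v,end=" ")
E
```

```text
[ 0.32529677 -0.45827588  0.21179476] [ 1.06298381 -0.24216294 -0.17766235]
0.48 [136, 136, 136] 0.488 [132, 135, 136] 0.496 [135, 137, 136] 0.504 [136, 136, 137] 0.512 [136, 135, 136] 0.52 [135, 134, 136] 0.528 [136, 135, 134] 0.536 [133, 135, 135] 0.544 [136, 133, 136] 0.552 [136, 135, 135] 0.56 [135, 135, 134] 0.568 [135, 136, 134] 0.576 [133, 136, 134] 0.584 [138, 135, 134] 0.592 [135, 136, 138] 0.6 [135, 134, 138] 0.608 [139, 135, 135] 0.616 [135, 136, 134] 0.624 [136, 137, 137] 0.632 [137, 137, 136] 0.64 [139, 137, 136] 0.648 [127, 115, 103] 0.656 [77, 73, 74] 0.664 [96, 92, 103] 0.672 [141, 148, 156] 0.68 [90, 97, 106] 0.688 [157, 161, 161] 0.696 [163, 165, 165]
```

```bash
python3 -c "
from rig import ctrl
print(ctrl.finish_job())"
```

```text
the job is handed in; nothing more can be done
None
```

The job is done and handed in, using about 22.5 s of the 72 s.

- **Lid:** I prised it up with the lever in the front slot and swung it slightly past upright. It was still standing open in the picture taken after I put the lever down.
- **Lever:** I laid it back on the bench where it had been.
- **Block:** I lifted it level and lowered it into the nest. It touched down at the height predicted for the nest floor, and a picture after release shows it flat inside the ribs.
- **Drawer:** I pushed it with closed fingers until it stopped. Under a further push the fingers stayed at x = 0.654 m while the push force rose from 13 to 20 N. A brightness profile of the top view puts the panel face at about x = 0.668 m, where I had worked out it should be when shut.

**Not checked:** my final pictures could not be viewed because I had used the 12-picture limit. The drawer being home therefore rests on that force stop and brightness profile. I did not look again at the end at the lid, the lever or the bystanders. The only contact forces I saw were those expected from handling the lid, block and drawer.

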